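# Refit the carrier plate on the bench turntable's studs

### The job

Pick up the aluminium carrier plate by its handle and refit it on the bench turntable: thread its centre hole over the turntable's centre post, turn it until all four studs find their holes, and let it down until it lies flat and fully home on the steel head. Do it gently, without forcing it, then let go; leave the jar, the beaker and the stone samples where they are.

Things in the scene. Friction and masses are not known exactly. Their poses are not given: they have to be found in the camera images.
- carrier_grip (a point): Centre of the grip bar of the carrier, a loose aluminium part of 0.2 to 0.45 kg lying level on the bench. The bar, 84 mm long (x), 12 wide (y), 14 high (z), bridges the plate's centre on two end legs at x = +-38 mm, with a free gap of 39 mm under it. This point is 54 mm above the plate's underside. Axes: x along the bar, z up.
- carrier_plate (a point): Centre of the underside of the carrier's plate (axes as carrier_grip): 100 x 100 mm, 8 mm thick, edges along x and y. Through holes: 18 mm diameter at the centre and four of 10 mm at x, y = +-30 mm. It fits the studs at four angles, 90 degrees apart.
- head_top (a point): Centre of the turntable head's flat top face (dark steel disc, 156 mm diameter), 60 mm above the bench, z up. Home, the plate's underside lies on this face. Four studs, 8 mm diameter, 14 mm high above it (top 1.5 mm bevelled to 5 mm), stand on the corners of a 60 mm square. The head is locked at an angle that is not measured and not that of these axes: look, or feel for it.
- post_tip (a point): Tip of the head's centre post, 28 mm above head_top: 16 mm diameter, round-ended. A level plate threaded on the post but not lined up rests on the stud tips, 14 mm above head_top; turned under light pressure, by 90 degrees at most, it drops onto the studs.
- turntable: The turntable, bolted down and rigid, head included: grey round housing, 170 mm diameter at the foot, small black switch box on one side. Origin at the centre of its underside, z up, head_top 60 mm straight above. Over 40 N of contact force on it, its post or studs counts as forcing; turning on against studs already in their holes can reach that.
- jar: Bystander: glass jar with white lid, 60 mm diameter, 85 mm high, origin at the centre of its underside.
- beaker: Bystander: glass beaker, 70 mm diameter, 90 mm high, origin at the centre of its underside.
- stone_tile: Bystander: sand-coloured stone tile 70 x 70 x 18 mm, origin at the centre of its underside.
- stone_cube: Bystander: sand-coloured stone piece 45 x 40 x 30 mm, origin at the centre of its underside.
There are look-alikes about, which are no part of the job. There is more than one size of the turntable; the job needs the smallest.

How it is judged (in metres and radians):
On the way:
1. the carrier plate is lifted over the turntable's head (horizontal distance between carrier_grip and head_top below 0.03 m and z of carrier_grip in the frame of head_top above 0.064 m), for 0.1 s.
At the end, for the whole second after the job is handed in: The carrier plate lies fully home on the turntable's head with the post and all four studs through its holes: its handle centre is within 5 mm of the head's axis and less than 57 mm above the head's face (54 mm when flush), level within 0.05 rad, and it stays there released (horizontal distance between carrier_grip and head_top below 0.005 m and z of carrier_grip in the frame of head_top below 0.057 m and angle between carrier_grip's own z axis and vertical below 0.05 rad); the robot touches nothing.
It fails at once if the turntable is loaded with more than 40 N (contact force between turntable and anything else above 40 N).
It fails at once if a bystander (jar, beaker, stone tile, stone piece) is moved by more than 15 mm (distance of any of jar, beaker, stone_tile, stone_cube from where it was at the start of the episode above 0.015 m).
It also fails if it takes over 72 s, if anything falls off the work surface, if the arm or the gripper's body presses on something with over 40 N, if the wrist force passes 120 N, or if a joint passes its speed limit or range.

### The arm

A 6-joint arm with a two-finger parallel gripper is mounted at the origin on the work surface. World frame = base frame: x ahead of the robot, y to its left, z up, the work surface at z = 0. Lengths are in mm, angles in rad, forces in N, time in s.
With the tool pointing down it reaches from about 325 to 925 mm from the base axis. Payload 3.1 kg.
Tool frame: the origin (TCP) lies at the very end of the fingers, on their centre line; the grasp point (between the pads) lies 19 mm behind it (robot.tcp_to_grasp is the distance from the TCP to the grasp point, in mm); z points along the fingers, y is the line along which they close (so a half turn about z gives the same grasp; the last joint's range is limited). The gripper opens to 85 mm and grips with 20 to 120 N. Pads are 22 mm wide; open, the fingers measure 114 mm over their backs; the gripper's body (76 mm by 85 mm) begins 54 mm behind the grasp point. The pads swing forward as they close: fully open they stand 13 mm farther back than shut.
Start: joints at [1.19, 0.217, 1.613, -0, 1.311, -0.112], TCP at [165.965, 602.573, 194.6] pointing down, gripper open.
Joint ranges: [-2.75, 2.75], [-0.78, 2.1], [0.31, 2.55], [-1.13, 4.27], [0.13, 2.63], [-2.58, 2.58]. Speed limits (rad/s): [2.79, 2.79, 3.14, 3.14, 3.14, 3.14].

### API

Orientations are given as a 3x3 rotation matrix whose columns are the frame's x, y, z axes.
In Python, from station import robot, viewer gives the robot as it stands.
- The arm moves only by the shell command python3 -m crank 'ROWS' [OPENING] [FORCE]. ROWS is text: rows parted by semicolons, each of 6 numbers parted by spaces: the shift along the tool's x, y, z scaled (see below), then the turn, a rotation vector about the tool's x, y, z scaled (see below). In form: x y z wx wy wz; .... A call has 1 to 20 rows; each row shifts and turns the commanded pose from where the row before left it, along the tool's axes as they then stand; what a row does not reach is not made up. The controller multiplies each number of a shift by 0.3 m and each number of a turn by pi/4 rad. A row lasts 1/8 s, in which the tool goes at most 62.5 mm and 10.7 degrees, less where a joint would pass 70% of its speed; a pose out of reach is approached as far as the arm can. A call with a number of a shift or a turn outside -1 to 1 is refused whole. A call with a gripper value outside its range is refused whole. OPENING is the opening, from 0 (shut) to 1 (fully open), set as the call begins (- or left out, the last holds). The fingers move at their own pace and stop on an object; FORCE is the grip in N (left out, the last holds). Time passes only in rows, so rows that do not move let the fingers close. It gives the time, the measured TCP pose, the force, the opening and the grip force at its end, in the units of the state.
- robot.read_state(): the state, without advancing time (a new reading comes with each control period).
- viewer.camera(name): name is "scene" or "top" or "wrist"; returns (picture, depth): 480x640x3 uint8, red, green, blue; 480x640 float32, mm along the optical axis (not along the pixel's ray), 0 where there is no reading.
- viewer.calibration(name): a dict with "K" (3x3 intrinsics, pixels), "cam_to_world" (4x4, takes a point from camera to world coordinates); the wrist camera has in their place "tool_from_camera" (4x4, takes a point from camera to tool coordinates, whose origin is the TCP and whose axes are the flange's). Camera axes: x right, y down, z forward; pixel columns grow to the right and rows downward; lengths in mm; the calibration is good to about 2 mm. A picture is of the moment at which its call begins: read the wrist's pose just before it. calibration takes no time and is no camera call.
- robot.close_job(): hands the job in; it is judged then, once.
The state is a dict: "time_s": time; "qpos": joint angles; "qvel": joint speeds; "effort": joint torques, N m; "position": TCP position; "eef_rot": TCP orientation; "force": force on the tool from outside, world axes, zero at the start; "ft_torque": the same for the moment, N m; "opening": finger opening in mm; "grasp_force": force on a finger pad.
Only numpy, scipy, OpenCV 4.12 (cv2) and the standard library are available. Lean on these libraries where they do the work, as an engineer would, in place of code of your own. Each camera call takes 0.05 s, during which the arm holds its last target. There are 200 camera calls.

## Working session

There is one attempt and no reset: what is moved stays moved. The work goes in short steps, Python scripts to look and compute and a shell command to move; the robot and the scene stay as the last step left them, time stands still between calls to the robot, and variables do not carry over. Pictures are saved under pics/ and viewed, at most 10 in all, crops included, and the job is handed in when it is done.

```bash
mkdir -p pics; ls; python3 - <<'E'
from station import robot, viewer
import cv2, numpy as np
s=robot.read_state(); print(s)
for n in("top","scene"):
    p,d=viewer.camera(n); cv2.imwrite(f"pics/{n}0.png",p[:,:,::-1]); np.save(f"pics/{n}0.npy",d)
    c=viewer.calibration(n); print(n,c)
print(viewer.calibration("wrist"))
E
```

```text
pics
{'time_s': 0.0, 'qpos': array([ 1.18982624e+00,  2.17779784e-01,  1.61488440e+00,  1.94108949e-05,
        1.31131762e+00, -1.12227913e-01]), 'qvel': array([ 0.00096404, -0.00042267,  0.00179297,  0.00212026, -0.0001771 ,
        0.00041889]), 'effort': array([ 7.26357011e-04, -3.96854711e+01, -3.03849435e+01, -2.47467260e-04,
        9.82133177e-03, -3.18719259e-06]), 'position': array([165.60753883, 601.74249017, 193.27846347]), 'eef_rot': array([[-9.64104177e-01,  2.65522720e-01, -9.05751943e-04],
       [ 2.65524111e-01,  9.64101685e-01, -2.21088103e-03],
       [ 2.86197830e-04, -2.37201861e-03, -9.99997146e-01]]), 'force': array([-0.79096578,  0.09937411,  0.26621248]), 'ft_torque': array([-0.0002218 , -0.02069051, -0.01301193]), 'grasp_force': 0.0, 'opening': 85.45566392505523}
top {'K': array([[502.90713757,   0.        , 320.11871593],
       [  0.        , 502.90713757, 238.02496656],
       [  0.        ,   0.        ,   1.        ]]), 'cam_to_world': array([[-2.47301329e-02, -9.97426756e-01,  6.72925419e-02,
         4.03798414e+02],
       [-9.99679510e-01,  2.43092
[... 571 characters left out ...]
+02],
       [-1.38829930e-02, -5.44994206e-01, -8.38324864e-01,
         1.07606455e+03],
       [ 0.00000000e+00,  0.00000000e+00,  0.00000000e+00,
         1.00000000e+00]])}
{'K': array([[383.28330009,   0.        , 321.00764199],
       [  0.        , 383.28330009, 238.90128066],
       [  0.        ,   0.        ,   1.        ]]), 'tool_from_camera': array([[-4.45976992e-04, -9.50378773e-01, -3.11094824e-01,
         8.13154479e+01],
       [ 9.99999684e-01, -2.19042276e-04, -7.64409126e-04,
         3.03442213e-01],
       [ 6.58335289e-04, -3.11095066e-01,  9.50378570e-01,
        -1.79381130e+02],
       [ 0.00000000e+00,  0.00000000e+00,  0.00000000e+00,
         1.00000000e+00]])}
```

View pics/top0.png

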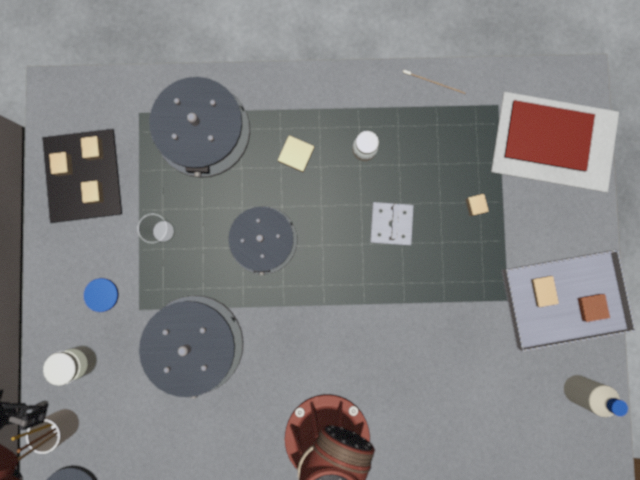

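View pics/scene0.png

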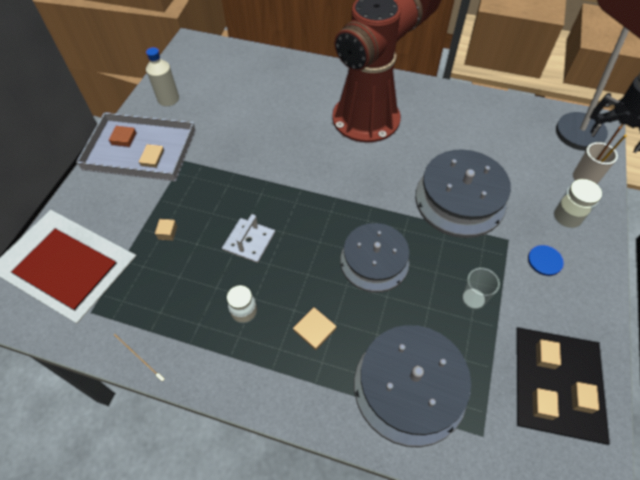

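The top view shows the carrier at (392,223) with its bar running along the image's vertical. The smallest turntable is at (262,239), about 65 px or 156 mm across, with its post at (260,238) and studs at (258,220), (242,240), (262,256) and (278,237). The jar, beaker, tile and cube are clear of both.

```bash
cat > h.py <<'E'
import numpy as np, cv2
def world(d,K,T):
    v,u=np.mgrid[:480,:640]
    P=np.stack([(u-K[0,2])/K[0,0]*d,(v-K[1,2])/K[1,1]*d,d,np.ones_like(d)],-1)
    W=P@T.T; W[d<=0]=np.nan; return W[...,:3]
def rect(xy):
    (c,s,a)=cv2.minAreaRect(np.float32(xy)); return np.round(c,1),np.round(s,1),round(a,1)
E
python3 - <<'E'
from h import *
from station import viewer
c=viewer.calibration("top"); W=world(np.load("pics/top0.npy"),c["K"],c["cam_to_world"])
def reg(u0,u1,v0,v1,z0,z1):
    R=W[v0:v1,u0:u1].reshape(-1,3); R=R[(R[:,2]>z0)&(R[:,2]<z1)]; return R
for n,a in dict(plate=(365,420,195,252,4,20),bar=(365,420,195,252,45,75),head=(220,305,200,282,50,66),studs=(228,296,206,272,68,80),post=(250,270,228,250,82,95)).items():
    R=reg(*a); print(n,len(R),R.mean(0).round(1) if len(R) else '',rect(R[:,:2]) if len(R)>2 else '', np.median(R[:,2]).round(1) if len(R) else '')
print(W[223,480-90:480-70:4],W[150,450])
R=reg(228,296,206,272,66,82);print(R.round(0))
for n,(u,v) in dict(jar=(366,142),cube=(478,205),tile=(296,153),beaker=(152,228)).items(): print(n,W[v,u].round())
E
```

```text
plate 1521 [ 520.2 -173.9    8.4] (array([ 522.2, -176.5]), array([136.7, 141.7]), 88.5) 8.3
bar 201 [ 519.4 -174.8   60.8] (array([ 519.6, -175.7]), array([12.6, 83.4]), 84.5) 61.5
head 3184 [485.9 147.1  60.7] (array([486.4, 146.8]), array([153.5, 153.8]), 88.7) 60.7
studs 41 [489.5 147.3  74.2] (array([488.5, 146.9]), array([91.7, 97.7]), 17.2) 74.5
post 33 [486.3 147.   86.5] (array([486.7, 147.1]), array([14.1, 12.2]), 0.5) 85.9
[[ 522.40990726 -171.99740389    1.27129243]
 [ 516.83299354 -173.25095313   58.04192788]
 [ 521.24766038 -190.97950883    8.4637038 ]
 [ 521.04648308 -201.07810286    8.02051563]
 [ 520.77646649 -211.05270642    8.31263975]] [ 703.86536264 -329.60959494    6.83710584]
[[555. 133.  66.]
 [552. 107.  66.]
 [550. 140.  67.]
 [549. 116.  66.]
 [547. 114.  68.]
 [544. 193.  66.]
 [540. 145.  67.]
 [535. 133.  66.]
 [533. 151.  75.]
 [530. 154.  73.]
 [530. 152.  73.]
 [530. 149.  75.]
 [530. 202.  67.]
 [528. 154.  76.]
 [528. 152.  72.]
 [528. 150.  71.]
 [528. 143.  67.]
 [527.  98.  67.]
 [526. 154.  70.]
 [525. 151.  80.]
 [526. 149.  73.]
 [526. 140.  6
[... 659 characters left out ...]
106.  66.]
 [481. 193.  74.]
 [481. 190.  75.]
 [481. 187.  78.]
 [481. 185.  80.]
 [480. 143.  78.]
 [479.  77.  66.]
 [479. 191.  71.]
 [479. 188.  72.]
 [477. 206.  67.]
 [469. 168.  67.]
 [468. 215.  67.]
 [464. 144.  66.]
 [460. 168.  66.]
 [458.  92.  67.]
 [458. 199.  66.]
 [457. 161.  66.]
 [456. 104.  66.]
 [447. 143.  75.]
 [447. 141.  76.]
 [446. 194.  67.]
 [445. 156.  67.]
 [445. 146.  75.]
 [445. 143.  75.]
 [444. 140.  80.]
 [445. 139.  70.]
 [442. 146.  73.]
 [442. 143.  80.]
 [442. 141.  75.]
 [442. 140.  67.]
 [441. 189.  67.]
 [437.  90.  66.]
 [430.  97.  68.]
 [426. 142.  67.]]
jar [ 709. -109.   84.]
cube [ 559. -386.   31.]
tile [702.  60.  19.]
beaker [523. 422.  14.]
```

```bash
python3 -m crank '-.1 -.085 0 0 0 0;-.1 -.085 0 0 0 0;-.1 -.085 0 0 0 0;-.1 -.085 0 0 0 0;-.1 -.085 0 0 0 0;-.1 -.085 0 0 0 0;-.1 -.085 0 0 0 0;-.1 -.085 0 0 0 0;-.1 -.085 0 0 0 0;-.1 -.085 0 0 0 0;-.1 -.085 0 0 0 0;-.1 -.085 0 0 0 0;-.1 -.085 0 0 0 0;-.07 -.05 0 0 0 0;-.04 -.02 0 0 0 0;0 0 0 0 0 0;0 0 0 0 0 0;0 0 0 0 0 0' 1 30
cat >> h.py <<'E'
def wrist(name):
    from station import robot,viewer
    s=robot.read_state(); p,d=viewer.camera("wrist"); c=viewer.calibration("wrist")
    T=np.eye(4); T[:3,:3]=s["eef_rot"]; T[:3,3]=s["position"]; T=T@c["tool_from_camera"]
    cv2.imwrite(f"pics/{name}.png",p[:,:,::-1]); print(s["time_s"],s["position"].round(1),s["force"].round(2))
    return p,world(d,c["K"],T),c["K"],T,s
def ray(uv,K,T,z):
    uv=np.atleast_2d(uv).astype(float); D=np.c_[(uv-K[:2,2])/K[0,0],np.ones(len(uv))]@T[:3,:3].T
    return T[:3,3]+D*((z-T[2,3])/D[:,2])[:,None]
E
python3 - <<'E'
from h import *
p,W,K,T,s=wrist("w1"); np.savez("pics/w1.npz",W=W,T=T,K=K)
def reg(z0,z1): return W[(W[...,2]>z0)&(W[...,2]<z1)&(np.hypot(W[...,0]-486,W[...,1]-147)<90)]
R=reg(55,66); print("head",rect(R[:,:2]),np.median(R[:,2]))
m=((W[...,2]>70)&(W[...,2]<120)&(np.hypot(W[...,0]-486,W[...,1]-147)<60)).astype(np.uint8)
n,l,st,ce=cv2.connectedComponentsWithStats(m)
for i in range(1,n):
    if st[i,4]>15: print(ce[i].round(),st[i,4],np.nanmedian(W[l==i],0).round(1),W[l==i][:,2].max().round(1))
E
```

```text
time_s: 2.35
position: [479.6, 151.2, 194.5]
eef_rot: [[-0.964, 0.264, -0.0], [0.264, 0.964, 0.0], [0.0, 0.0, -1.0]]
force: [-0.3, -0.1, -0.2]
opening: 85.2
grasp_force: 0.0
2.35 [479.6 151.2 194.5] [-0.34 -0.14 -0.25]
head (array([484.8, 148.9]), array([154.7, 154.9]), 83.3) 59.94422810525009
[300. 177.] 88 [442.3 144.5  73.2] 75.9
[369. 207.] 81 [479.9 190.9  73.2] 75.5
[320. 227.] 363 [482.3 149.5  85. ] 88.9
[272. 243.] 74 [489.  107.   73.2] 76.4
[338. 270.] 72 [526.5 153.3  73.2] 75.1
```

View pics/w1.png

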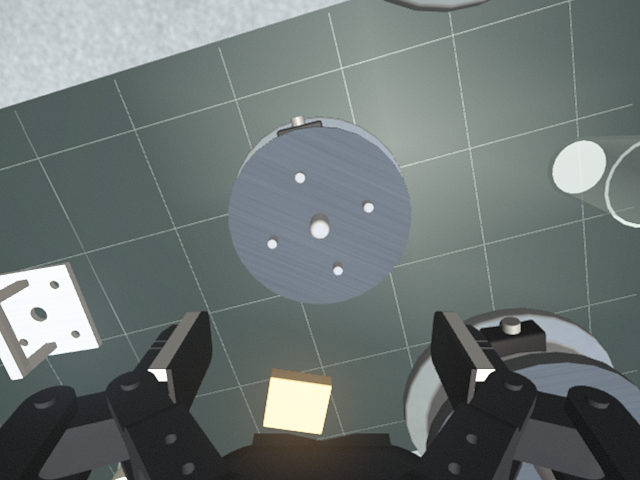

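The studs sit around the post, which is at pixel (320,227). Their diagonals run at about 6.1°, and the head centre is about (484.6, 148.9). The carrier shows at the left edge. Next I move over the carrier and look again.

```bash
python3 -m crank '-.02 -.05 0 0 0 0;-.035 -.085 0 0 0 0;-.035 -.085 0 0 0 0;-.035 -.085 0 0 0 0;-.035 -.085 0 0 0 0;-.035 -.085 0 0 0 0;-.035 -.085 0 0 0 0;-.035 -.085 0 0 0 0;-.035 -.085 0 0 0 0;-.035 -.085 0 0 0 0;-.035 -.085 0 0 0 0;-.035 -.085 0 0 0 0;-.025 -.07 0 0 0 -.06;0 0 0 0 0 -.08;0 0 0 0 0 -.08;0 0 0 0 0 0;0 0 0 0 0 0;0 0 0 0 0 0'
python3 - <<'E'
from h import *
p,W,K,T,s=wrist("w2"); print(s["eef_rot"].round(3).tolist())
near=(np.hypot(W[...,0]-520,W[...,1]+175)<85)
R=W[near&(W[...,2]>58)&(W[...,2]<66)]; print("bar",rect(R[:,:2]),np.median(R,0))
R=W[near&(W[...,2]>5)&(W[...,2]<11)]; print("plate",rect(R[:,:2]),np.median(R[:,2]))
E
```

```text
time_s: 4.65
position: [520.4, -189.0, 194.6]
eef_rot: [[-0.995, 0.096, -0.0], [0.096, 0.995, -0.0], [0.0, -0.0, -1.0]]
force: [0.6, -0.2, 0.1]
opening: 85.6
grasp_force: 0.0
4.65 [ 520.4 -189.   194.6] [ 0.64 -0.24  0.06]
[[-0.995, 0.096, -0.0], [0.096, 0.995, -0.0], [0.0, -0.0, -1.0]]
bar (array([ 518.2, -174.2]), array([11.7, 84.4]), 84.9) [ 515.27587032 -174.2858727    60.84652595]
plate (array([ 518.3, -174.4]), array([100.1, 100.2]), 84.6) 7.828892271531686
```

View pics/w2.png

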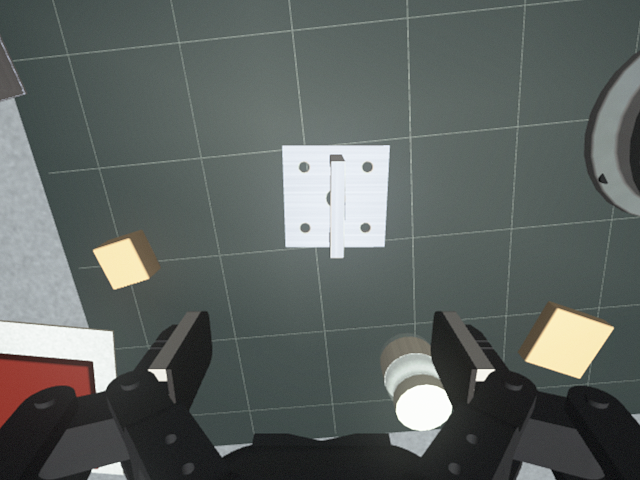

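The carrier's plate is centred near (336,197) and measures 100 × 100 mm. Its bar is almost parallel to the tool's x axis and is centred at (518.2, −174.3), which matches the top view. I'll descend and grip.

```bash
python3 -m crank '.006 .024 .02 0 0 0;.006 .024 .06 0 0 -.006;0 0 .08 0 0 0;0 0 .08 0 0 0;0 0 .08 0 0 0;0 0 .08 0 0 0;0 0 .06 0 0 0;0 0 .04 0 0 0;0 0 .03 0 0 0;0 0 0 0 0 0;0 0 0 0 0 0;0 0 0 0 0 0' 1 40; python3 -m crank '0 0 0 0 0 0;0 0 0 0 0 0;0 0 0 0 0 0;0 0 0 0 0 0;0 0 0 0 0 0;0 0 0 0 0 0;0 0 0 0 0 0;0 0 0 0 0 0;0 0 0 0 0 0;0 0 0 0 0 0' 0 40
```

```text
time_s: 6.2
position: [519.0, -174.7, 36.5]
eef_rot: [[-0.996, 0.091, 0.002], [0.091, 0.996, -0.001], [-0.002, -0.001, -1.0]]
force: [-0.6, -0.1, -0.2]
opening: 85.6
grasp_force: 0.0
time_s: 7.45
position: [518.3, -174.3, 35.6]
eef_rot: [[-0.996, 0.091, 0.0], [0.091, 0.996, -0.0], [-0.0, -0.0, -1.0]]
force: [-0.1, -0.5, 0.1]
opening: 0.1
grasp_force: 0.0
```

```bash
python3 - <<'E'
from h import *
from station import viewer
p,W,K,T,s=wrist("w3")
p2,d=viewer.camera("scene"); c=cv2.resize(p2[170:310,170:330],(640,560),interpolation=cv2.INTER_CUBIC)
cv2.imwrite("pics/w3b.png",np.hstack([cv2.resize(p,(400,300)),cv2.resize(c,(400,350))[:300]])[:,:,::-1])
print(s["opening"],s["grasp_force"])
E
```

```text
7.45 [ 518.3 -174.3   35.6] [-0.05 -0.54  0.08]
0.08759985900461487 0.0
```

View pics/w3b.png

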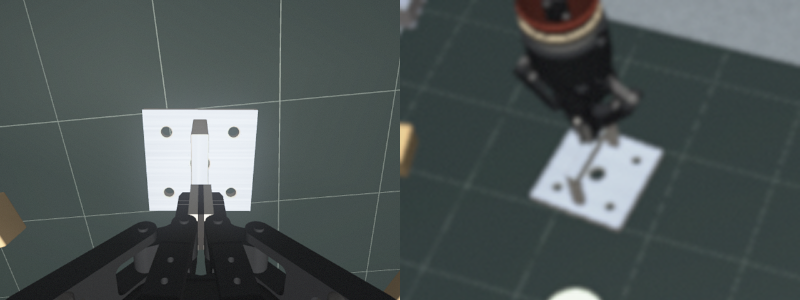

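```bash
python3 - <<'E'
import cv2
p=cv2.imread("pics/w3.png"); cv2.imwrite("pics/w3c.png",cv2.resize(p[180:480,220:420],(534,600) if 0 else (400,600),interpolation=cv2.INTER_CUBIC))
E
```

```text
(no output)
```

View pics/w3c.png

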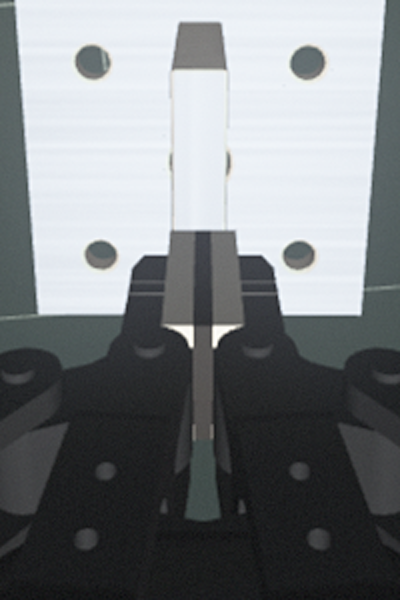

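The fingers appear shut, with the bar running under or behind them, and the gripper reads 0. I'll check against depth.

```bash
python3 - <<'E'
from h import *
p,W,K,T,s=wrist("w4")
for v in range(185,470,8):
    print(v,*[W[v,u].round(0).astype(int).tolist() if W[v,u,0]==W[v,u,0] else None for u in (308,314,321,328,336)])
near=(np.hypot(W[...,0]-520,W[...,1]+175)<85)
R=W[near&(W[...,2]>5)&(W[...,2]<11)]; print("plate",rect(R[:,:2]),np.median(R[:,2]))
E
```

```text
7.55 [ 518.3 -174.3   35.6] [ 0.79 -0.8   0.33]
185 [473, -177, 9] [474, -174, 8] [474, -170, 10] [475, -166, 8] [475, -162, 8]
193 [478, -177, 10] [476, -174, 17] [476, -170, 19] [477, -166, 18] [479, -162, 8]
201 [476, -176, 35] [476, -173, 37] [477, -170, 36] [477, -167, 37] [484, -162, 7]
209 [476, -176, 52] [476, -173, 53] [477, -170, 53] [477, -167, 53] [488, -163, 8]
217 [478, -176, 61] [478, -173, 61] [478, -170, 61] [478, -167, 61] [493, -163, 7]
225 [481, -176, 61] [481, -173, 62] [481, -171, 61] [482, -168, 62] [498, -164, 8]
233 [484, -176, 61] [485, -174, 61] [485, -171, 60] [485, -168, 60] [502, -164, 8]
241 [488, -177, 61] [488, -174, 62] [488, -171, 61] [489, -168, 61] [507, -164, 7]
249 [492, -177, 60] [492, -175, 60] [492, -172, 61] [493, -169, 60] [512, -165, 8]
257 [495, -177, 61] [495, -175, 61] [496, -172, 61] [496, -169, 62] [517, -165, 7]
265 [499, -178, 61] [499, -175, 60] [499, -172, 61] [500, -169, 61] [522, -165, 7]
273 [502, -178, 63] [503, -176, 61] [503, -173, 61] [503, -169, 61] [527, -166, 7]
281 [506, -179, 62] [507, -176, 61] [507, -173, 61] [507, -
[... 1409 characters left out ...]
69, 136]
417 [523, -178, 122] [525, -177, 121] [637, -185, 0] [527, -173, 118] [511, -169, 136]
425 [524, -178, 125] [528, -177, 121] [645, -186, -1] [645, -181, 0] [514, -170, 136]
433 [525, -178, 127] [650, -191, 1] [651, -186, 0] [652, -181, 0] [516, -170, 136]
441 [505, -176, 149] [507, -174, 147] [508, -173, 147] [507, -171, 147] [507, -169, 147]
449 [507, -176, 150] [506, -174, 150] [507, -173, 150] [506, -171, 150] [507, -170, 150]
457 [506, -176, 152] [507, -174, 152] [506, -173, 152] [506, -171, 152] [507, -170, 152]
465 [506, -175, 154] [506, -174, 155] [506, -173, 154] [506, -171, 155] [507, -170, 153]
plate (array([ 518.5, -174.5]), array([100.7, 100.6]), 84.6) 7.9318887725390255
```

```bash
python3 - <<'E'
from h import *
from station import robot,viewer
print(robot.tcp_to_grasp,[a for a in dir(robot) if a[0]!='_'],robot.read_state()["opening"])
c=viewer.calibration("scene"); p,d=viewer.camera("scene"); W=world(d,c["K"],c["cam_to_world"])
m=(abs(W[...,0]-518)<30)&(abs(W[...,1]+174)<50)
for z in range(50,160,8):
    R=W[m&(W[...,2]>=z)&(W[...,2]<z+8)]
    if len(R): print(z,len(R),R.min(0).round(),R.max(0).round())
E
```

```text
18.700000000000003 ['Unreachable', 'close_job', 'read_state', 'tcp_to_grasp'] -0.003678019527015153
50 31 [ 493. -182.   50.] [ 548. -165.   58.]
58 49 [ 502. -183.   58.] [ 548. -167.   65.]
74 10 [ 525. -180.   75.] [ 530. -166.   81.]
82 24 [ 515. -189.   83.] [ 531. -161.   90.]
90 20 [ 520. -187.   90.] [ 531. -160.   97.]
98 18 [ 523. -186.   99.] [ 531. -160.  106.]
106 12 [ 526. -183.  106.] [ 532. -160.  114.]
114 34 [ 507. -206.  115.] [ 534. -147.  122.]
122 74 [ 508. -215.  122.] [ 535. -141.  130.]
130 49 [ 513. -216.  130.] [ 535. -134.  137.]
138 64 [ 518. -222.  138.] [ 537. -128.  146.]
146 56 [ 519. -223.  146.] [ 538. -125.  154.]
154 62 [ 518. -223.  154.] [ 538. -124.  162.]
```

Both cameras put the actual fingertips at z ≈ 76, while the reported TCP is at 35.6. So the fingers end about 40 mm short of the reported TCP and closed above the bar without touching it. I'll reopen and go 40 mm lower, checking the fingertips with depth before closing.

```bash
python3 -m crank '0 0 0 0 0 0;0 0 0 0 0 0;0 0 0 0 0 0;0 0 0 0 0 0;0 0 0 0 0 0;0 0 0 0 0 0;0 0 0 0 0 0;0 0 0 0 0 0' 1 40; python3 -m crank '0 0 .02 0 0 0;0 0 .03 0 0 0;0 0 .03 0 0 0;0 0 .03 0 0 0;0 0 .02 0 0 0;0 0 0 0 0 0;0 0 0 0 0 0;0 0 0 0 0 0'
python3 - <<'E'
from h import *
from station import viewer
c=viewer.calibration("scene"); p,d=viewer.camera("scene"); W=world(d,c["K"],c["cam_to_world"])
m=(abs(W[...,0]-518)<30)&(abs(W[...,1]+174)<70)&(abs(W[...,1]+174)>20)
for z in range(14,110,8):
    R=W[m&(W[...,2]>=z)&(W[...,2]<z+8)]
    if len(R): print(z,len(R),R.min(0).round(),R.max(0).round())
E
```

```text
time_s: 8.65
position: [518.2, -174.3, 35.6]
eef_rot: [[-0.996, 0.091, -0.0], [0.091, 0.996, 0.0], [0.0, 0.0, -1.0]]
force: [-0.1, 1.0, 0.6]
opening: 85.3
grasp_force: 0.0
time_s: 9.65
position: [518.7, -174.5, -2.9]
eef_rot: [[-0.996, 0.091, 0.001], [0.091, 0.996, -0.0], [-0.001, -0.0, -1.0]]
force: [1.5, 0.1, -0.0]
opening: 84.9
grasp_force: 0.0
14 1 [ 527. -221.   15.] [ 527. -221.   15.]
38 1 [ 514. -219.   44.] [ 514. -219.   44.]
46 11 [ 505. -224.   48.] [ 533. -126.   54.]
54 28 [ 507. -231.   54.] [ 535. -117.   62.]
62 36 [ 505. -231.   62.] [ 535. -118.   70.]
70 26 [ 508. -230.   70.] [ 536. -117.   78.]
78 16 [ 518. -223.   78.] [ 533. -119.   85.]
86 20 [ 521. -234.   86.] [ 537. -118.   94.]
94 77 [ 505. -243.   94.] [ 539. -104.  102.]
102 74 [ 503. -242.  102.] [ 540. -104.  110.]
```

```bash
python3 -m crank '0 0 0 0 0 0;0 0 0 0 0 0;0 0 0 0 0 0;0 0 0 0 0 0;0 0 0 0 0 0;0 0 0 0 0 0;0 0 0 0 0 0;0 0 0 0 0 0;0 0 0 0 0 0;0 0 0 0 0 0' 0 50
```

```text
time_s: 10.95
position: [518.4, -174.5, -3.3]
eef_rot: [[-0.996, 0.091, 0.0], [0.091, 0.996, -0.0], [-0.0, -0.0, -1.0]]
force: [0.0, -1.1, 1.5]
opening: 11.2
grasp_force: 49.1
```

```bash
python3 -m crank '0 0 -.01 0 0 0;0 0 -.03 0 0 0;0 0 -.06 0 0 0;0 0 -.06 0 0 0;0 0 -.06 0 0 0;0 0 -.06 0 0 0;0 0 -.06 0 0 0;0 0 -.06 0 0 0;0 0 -.03 0 0 0;0 0 0 0 0 .05;0 0 0 0 0 .1;0 0 0 0 0 .1;0 0 0 0 0 .1;0 0 0 0 0 .1;0 0 0 0 0 .1;0 0 0 0 0 .1;0 0 0 0 0 .1;0 0 0 0 0 0;0 0 0 0 0 0;0 0 0 0 0 0'
python3 - <<'E'
from h import *
p,W,K,T,s=wrist("w5"); R=s["eef_rot"]; print(R.round(3).tolist(),s["opening"],s["grasp_force"],np.degrees(np.arctan2(R[1,1],R[0,1])))
z0=s["position"][2]+3.3
near=np.hypot(W[...,0]-518.4,W[...,1]+174.5)<85
Q=W[near&(abs(W[...,2]-z0-8)<5)]; print("plate",rect(Q[:,:2]),np.median(Q[:,2]),len(Q),"expect",z0+8)
A=np.c_[Q[:,:2],np.ones(len(Q))]; print("tilt",np.linalg.lstsq(A,Q[:,2],rcond=None)[0])
d=R.T@(np.array([484.6,148.9,127])-s["position"]); print("tool shift",d.round(1),(d/300).round(3))
E
```

```text
time_s: 13.45
position: [518.2, -174.3, 125.5]
eef_rot: [[-0.778, 0.629, -0.0], [0.629, 0.778, 0.0], [0.0, -0.0, -1.0]]
force: [0.4, -0.1, -3.1]
opening: 11.2
grasp_force: 48.8
13.45 [ 518.2 -174.3  125.5] [ 0.39 -0.12 -3.09]
[[-0.778, 0.629, -0.0], [0.629, 0.778, 0.0], [0.0, -0.0, -1.0]] 11.248835493001156 48.77926290035248 51.05366158925806
plate (array([ 514.7, -171.7]), array([100.6,  91.6]), 51.0) 136.77280758595967 25907 expect 136.8296989203254
tilt [-7.49445750e-04 -1.88785505e-03  1.36801534e+02]
tool shift [229.3 230.2  -1.4] [ 0.764  0.767 -0.005]
```

View pics/w5.png

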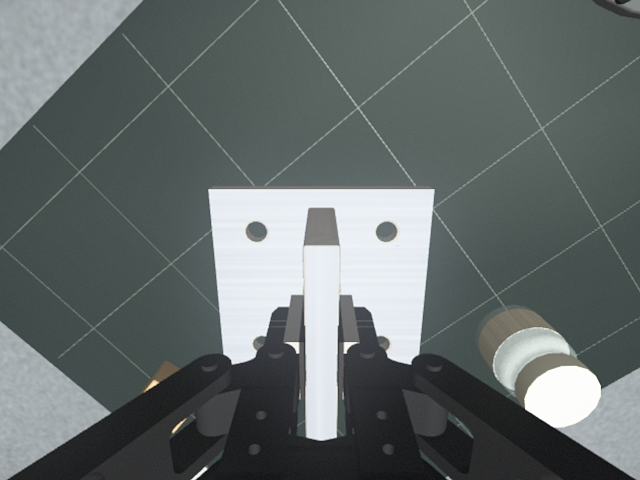

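The plate hangs level, centred on the grip, at the stud angle. Two holes are visible at (256,231) and (386,231), so I can look for studs through them. Moving over the head.

```bash
python3 -m crank '.03 .03 0 0 0 0;.06 .06 0 0 0 0;.06 .06 0 0 0 0;.06 .06 0 0 0 0;.06 .06 0 0 0 0;.06 .06 0 0 0 0;.06 .06 0 0 0 0;.06 .06 0 0 0 0;.06 .06 0 0 0 0;.06 .06 0 0 0 0;.06 .06 0 0 0 0;.06 .06 0 0 0 0;.05 .05 0 0 0 0;.02 .02 0 0 0 0;.004 .007 0 0 0 0;0 0 0 0 0 0;0 0 0 0 0 0;0 0 0 0 0 0;0 0 0 0 0 0'
python3 - <<'E'
from h import *
p,W,K,T,s=wrist("w6"); R=s["eef_rot"]; print(s["opening"],s["grasp_force"],np.degrees(np.arctan2(R[1,1],R[0,1])))
d=R.T@(np.array([484.6,148.9,0])-s["position"]); print("shift to centre",d[:2].round(2))
m=(W[...,2]>50)&(W[...,2]<66)
Q=W[m]; # visible head rim: fit circle of R 78 from far boundary
c,h=cv2.findContours(m.astype(np.uint8),cv2.RETR_EXTERNAL,cv2.CHAIN_APPROX_NONE)[0:2]
cv2.imwrite("pics/w6c.png",cv2.resize(p[100:400,170:470],(600,600),interpolation=cv2.INTER_CUBIC)[:,:,::-1]); print(len(Q))
E
```

```text
time_s: 15.88
position: [484.9, 148.4, 125.6]
eef_rot: [[-0.777, 0.63, 0.0], [0.63, 0.777, -0.0], [-0.0, -0.0, -1.0]]
force: [0.3, 0.7, -3.1]
opening: 10.8
grasp_force: 48.9
15.875 [484.9 148.4 125.6] [ 0.27  0.7  -3.08]
10.765999692068604 48.86314630508423 50.98644957804476
shift to centre [0.59 0.18]
12016
```

View pics/w6c.png

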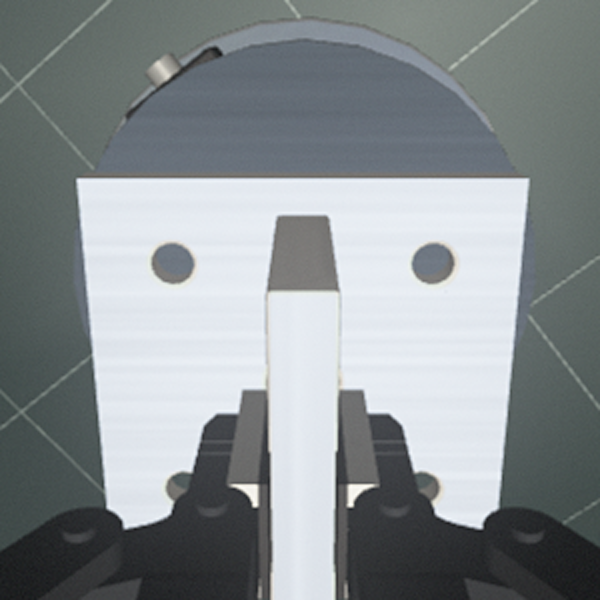

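The plate covers the studs. The head's front rim is visible as an arc above the plate, from about (95,165) to (520,165) in the crop, so I'll refine the centre from that arc at this yaw.

```bash
cat > rim.py <<'E'
from h import *
from scipy.optimize import least_squares
def rimfit(name="x"):
    p,W,K,T,s=wrist(name); R=s["eef_rot"]
    Q=W[(W[...,2]>56.5)&(W[...,2]<63.5)&(np.hypot(W[...,0]-484.6,W[...,1]-148.9)<95)]
    L=(Q-s["position"])@R            # tool axes
    a=np.arctan2(L[:,1],L[:,0]); r=np.hypot(L[:,0],L[:,1]); B=[]
    for k in np.arange(-1.5,1.5,.03):
        i=abs(a-k)<.02
        if i.sum()>3: j=np.argsort(r[i])[-2]; B.append(L[i][j,:2])
    B=np.array(B)
    f=least_squares(lambda c:np.hypot(*(B-c[:2]).T)-c[2],[0,0,77.5],loss="soft_l1"); g=least_squares(lambda c:np.hypot(*(B-c).T)-77.5,[0,0],loss="soft_l1")
    print("centre in tool xy free",f.x.round(2),"fixed",g.x.round(2),"n",len(B),"rms",np.sqrt(np.mean(g.fun**2)).round(2))
    return s
E
python3 -c "
from rim import *
rimfit('w7'); rimfit('w8')"
```

```text
15.925 [484.9 148.5 125.6] [-0.29 -0.17 -3.06]
centre in tool xy free [ 0.34  0.32 77.16] fixed [-0.08  0.32] n 88 rms 0.22
15.975 [484.9 148.6 125.6] [-0.53 -0.02 -3.4 ]
centre in tool xy free [ 0.27  0.25 77.15] fixed [-0.15  0.25] n 88 rms 0.23
```

```bash
python3 -m crank '0 .0013 .03 0 0 0;0 0 .04 0 0 0;0 0 .03 0 0 0;0 0 .01 0 0 0;0 0 0 0 0 0;0 0 0 0 0 0'; python3 -m crank '0 0 .005 0 0 0;0 0 .005 0 0 0;0 0 .005 0 0 0;0 0 .005 0 0 0;0 0 0 0 0 0;0 0 0 0 0 0'
```

```text
time_s: 16.77
position: [485.5, 149.1, 93.0]
eef_rot: [[-0.777, 0.629, 0.001], [0.629, 0.777, 0.0], [-0.001, 0.001, -1.0]]
force: [0.5, 1.0, -1.7]
opening: 11.3
grasp_force: 48.8
time_s: 17.52
position: [485.1, 149.0, 86.6]
eef_rot: [[-0.777, 0.629, 0.0], [0.629, 0.777, -0.0], [-0.0, -0.0, -1.0]]
force: [0.2, 0.4, -3.4]
opening: 11.0
grasp_force: 48.9
```

```bash
python3 -m crank '0 0 .005 0 0 0;0 0 .005 0 0 0;0 0 0 0 0 0;0 0 0 0 0 0'; python3 -m crank '0 0 .005 0 0 0;0 0 .005 0 0 0;0 0 .005 0 0 0;0 0 0 0 0 0;0 0 0 0 0 0'
```

```text
time_s: 18.02
position: [485.1, 149.0, 83.6]
eef_rot: [[-0.777, 0.629, -0.0], [0.629, 0.777, -0.0], [0.0, -0.0, -1.0]]
force: [-0.4, 0.2, -4.1]
opening: 11.4
grasp_force: 48.9
time_s: 18.65
position: [485.1, 149.0, 79.1]
eef_rot: [[-0.777, 0.629, 0.0], [0.629, 0.777, 0.0], [-0.0, 0.0, -1.0]]
force: [0.5, 0.5, -3.9]
opening: 11.3
grasp_force: 48.9
```

```bash
python3 -m crank '0 0 .005 0 0 0;0 0 .005 0 0 0;0 0 .005 0 0 0;0 0 .005 0 0 0;0 0 0 0 0 0;0 0 0 0 0 0'; python3 -m crank '0 0 .003 0 0 0;0 0 .003 0 0 0;0 0 .003 0 0 0;0 0 0 0 0 0;0 0 0 0 0 0'
```

```text
time_s: 19.4
position: [485.1, 149.0, 73.1]
eef_rot: [[-0.777, 0.629, -0.0], [0.629, 0.777, -0.0], [-0.0, -0.0, -1.0]]
force: [0.5, 0.2, -3.2]
opening: 11.1
grasp_force: 48.9
time_s: 20.02
position: [485.1, 149.0, 70.4]
eef_rot: [[-0.777, 0.629, -0.0], [0.629, 0.777, -0.0], [0.0, -0.0, -1.0]]
force: [0.7, 0.4, -3.1]
opening: 11.0
grasp_force: 48.9
```

```bash
python3 -m crank '0 0 .003 0 0 0;0 0 .003 0 0 0;0 0 0 0 0 0;0 0 0 0 0 0'; python3 -m crank '0 0 .003 0 0 0;0 0 .003 0 0 0;0 0 0 0 0 0;0 0 0 0 0 0'
```

```text
time_s: 20.52
position: [485.1, 149.0, 68.6]
eef_rot: [[-0.777, 0.629, -0.0], [0.629, 0.777, -0.0], [0.0, -0.0, -1.0]]
force: [-0.2, -0.3, -2.9]
opening: 11.0
grasp_force: 48.9
time_s: 21.02
position: [485.1, 149.0, 66.8]
eef_rot: [[-0.777, 0.629, -0.0], [0.629, 0.777, -0.0], [0.0, -0.0, -1.0]]
force: [-0.4, -0.1, -3.6]
opening: 11.0
grasp_force: 48.9
```

It's past stud-tip height with no contact force, so the studs are in their holes. I'll lower it the rest of the way.

```bash
python3 -m crank '0 0 .005 0 0 0;0 0 .005 0 0 0;0 0 .005 0 0 0;0 0 .005 0 0 0;0 0 0 0 0 0;0 0 0 0 0 0'; python3 -m crank '0 0 .003 0 0 0;0 0 .003 0 0 0;0 0 .003 0 0 0;0 0 0 0 0 0;0 0 0 0 0 0'
```

```text
time_s: 21.78
position: [485.1, 149.1, 60.8]
eef_rot: [[-0.777, 0.629, 0.0], [0.629, 0.777, 0.0], [-0.0, 0.0, -1.0]]
force: [-0.3, 0.4, -3.1]
opening: 11.6
grasp_force: 48.9
time_s: 22.4
position: [485.1, 149.0, 58.1]
eef_rot: [[-0.777, 0.629, -0.0], [0.629, 0.777, 0.0], [0.0, -0.0, -1.0]]
force: [0.3, -0.2, -3.1]
opening: 11.3
grasp_force: 48.9
```

```bash
python3 -m crank '0 0 .0025 0 0 0;0 0 0 0 0 0;0 0 0 0 0 0'; python3 -m crank '0 0 .0015 0 0 0;0 0 .001 0 0 0;0 0 0 0 0 0;0 0 0 0 0 0'
```

```text
time_s: 22.78
position: [485.1, 149.0, 57.4]
eef_rot: [[-0.777, 0.629, 0.0], [0.629, 0.777, -0.0], [-0.0, 0.0, -1.0]]
force: [-0.3, -0.6, -3.2]
opening: 11.3
grasp_force: 48.9
time_s: 23.28
position: [485.1, 149.0, 56.7]
eef_rot: [[-0.777, 0.629, -0.0], [0.629, 0.777, -0.0], [0.0, -0.0, -1.0]]
force: [-0.4, -0.2, -2.3]
opening: 11.1
grasp_force: 49.0
```

```bash
python3 -m crank '0 0 .0008 0 0 0;0 0 0 0 0 0;0 0 0 0 0 0'; python3 -m crank '0 0 0 0 0 0;0 0 0 0 0 0;0 0 0 0 0 0;0 0 0 0 0 0;0 0 0 0 0 0;0 0 0 0 0 0;0 0 0 0 0 0;0 0 0 0 0 0' 1 20
```

```text
time_s: 23.65
position: [485.1, 149.0, 56.7]
eef_rot: [[-0.777, 0.629, -0.0], [0.629, 0.777, -0.0], [0.0, -0.0, -1.0]]
force: [-2.6, -0.3, 0.9]
opening: 11.0
grasp_force: 49.5
time_s: 24.65
position: [485.1, 149.0, 56.4]
eef_rot: [[-0.777, 0.629, 0.0], [0.629, 0.777, -0.0], [-0.0, 0.0, -1.0]]
force: [0.6, -0.9, -1.2]
opening: 85.2
grasp_force: 0.0
```

The plate is on the head and released. I'll retreat straight up and check.

```bash
python3 -m crank '0 0 -.02 0 0 0;0 0 -.06 0 0 0;0 0 -.06 0 0 0;0 0 -.08 0 0 0;0 0 -.08 0 0 0;0 0 -.08 0 0 0;0 0 -.08 0 0 0;0 0 -.04 0 0 0;0 0 0 0 0 0;0 0 0 0 0 0;0 0 0 0 0 0'
python3 - <<'E'
from h import *
p,W,K,T,s=wrist("w9")
near=np.hypot(W[...,0]-484.6,W[...,1]-148.9)<85
for n,a,b in(("bar",118,126),("plate",65,72)):
    Q=W[near&(W[...,2]>a)&(W[...,2]<b)]; print(n,rect(Q[:,:2]),np.median(Q[:,2]),len(Q))
A=np.c_[Q[:,:2],np.ones(len(Q))]; print("tilt",np.linalg.lstsq(A,Q[:,2],rcond=None)[0][:2])
E
```

```text
time_s: 26.02
position: [484.2, 148.9, 205.0]
eef_rot: [[-0.777, 0.629, -0.002], [0.629, 0.777, -0.0], [0.002, -0.002, -1.0]]
force: [-0.0, 0.4, -0.7]
opening: 85.2
grasp_force: 0.0
26.025 [484.2 148.9 205. ] [-0.03  0.37 -0.68]
bar (array([485.2, 149. ]), array([11.5, 84.1]), 50.7) 120.92340570615482 1834
plate (array([485.2, 148.7]), array([100.3, 100.7]), 51.1) 67.92837995564793 11402
tilt [-0.00048211 -0.00103143]
```

View pics/w9.png

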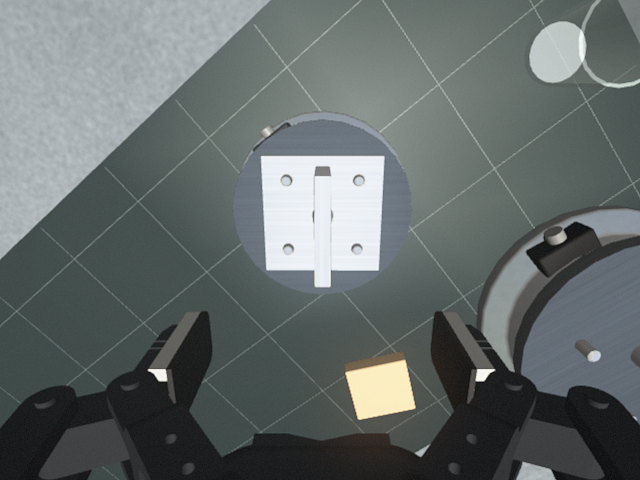

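The plate is flush, with its top face at z = 67.9 against 68 expected, and it is level. The studs show in all four holes at (286,181), (359,181), (288,249) and (357,249). Handing in.

```bash
python3 -c "from station import robot; print(robot.close_job())"
```

```text
the job is handed in; nothing more can be done
None
```

The carrier plate is fully home on the smallest turntable, flush and level with the post and all four studs through its holes, released without forcing, and handed in at about 26 s; the judge's verdict was not shown.

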